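# Turn one board of the finish sample book

### The arm

A 6-joint arm with a two-finger parallel gripper is mounted at the origin on the work surface. World frame = base frame: x ahead of the robot, y to its left, z up, the work surface at z = 0. Lengths are in m, angles in degrees, forces in N, time in s.
With the tool pointing down it reaches from about 0.4 to 0.825 m from the base axis. Payload 7 kg.
Tool frame: the origin (TCP) lies midway between the tips of the shut fingers; the grasp point (between the pads) lies r.grip_depth behind it (r.grip_depth is the distance from the TCP to the grasp point, in m); z points along the fingers, y is the direction in which the jaws open and shut (so a half turn about z gives the same grasp; the last joint's range is limited). The gripper opens to 88 mm and grips with 3 to 60 N. Pads are 19 mm wide; open, the fingers measure 130 mm over their backs; the gripper's body (78 mm by 193 mm) begins 47 mm behind the grasp point.
Start: joints at [-47.607, 20.546, 0.682, 0, -70.136, -16.507], TCP at [0.295, -0.607, 0.202] pointing down, gripper open.
Joint ranges: [-176.03, 176.03], [-82.01, 121.73], [-58.28, 71.71], [-173.87, 95.51], [-174.79, -0.11], [-173.66, 173.66]. Speed limits (degrees/s): [136.94, 136.94, 172.46, 180, 180, 180].

### API

Orientations are given as [roll, pitch, yaw] about the fixed x, y, z axes, in that order (R = Rz(yaw) Ry(pitch) Rx(roll)).
In Python, from plant import r, imaging, close_job gives the robot as it stands.
- The arm moves only by the tool step_arm, never from a script. Its argument "commands" is a list of rows, each a list of 2 entries, a list of its own where there are three numbers: the shift along the tool's x, y, z in mm, then the turn about the tool's z in degrees. In form: [[[x, y, z], twist], ...]. A call has 1 to 20 rows; each row shifts and turns the commanded pose from where the row before left it, along the tool's axes as they then stand; what a row does not reach is not made up. A row lasts 1/8 s, in which the tool goes at most 62.5 mm and 10.7 degrees, less where a joint would pass 70% of its speed; a pose out of reach is approached as far as the arm can. A call with a gripper value outside its range is refused whole. "gripper" is the closure, from 0 (fully open) to 1 (shut), set as the call begins (left out, the last holds). The fingers move at their own pace and stop on an object; "grip_force" is the grip in N (left out, the last holds). Time passes only in rows, so rows that do not move let the fingers close. It gives the time, the measured TCP pose, the force and the opening at its end, in the units of the state.
- r.get_state(): the state, without advancing time (a new reading comes with each control period).
- imaging.capture(name): name is "scene" or "side" or "wrist"; returns a dict with "img" (420x560x3 uint8, red, green, blue), "z_map" (420x560 float32, m along the optical axis (not along the pixel's ray), 0 where there is no reading), "vfov" (degrees; the focal length in pixels is half the picture's height over the tangent of half this angle, whatever the lens; pixels are square), "cx", "cy" (the principal point, pixels), "extrinsics" (4x4, takes a point from camera to world coordinates); the wrist camera has in their place "T_tool_cam" (4x4, takes a point from camera to tool coordinates, whose origin is the TCP and whose axes are the flange's). Camera axes: x right, y down, z forward; pixel columns grow to the right and rows downward; lengths in m; the calibration is good to about 2 mm. A picture is of the moment at which its call begins: read the wrist's pose just before it.
- close_job(): hands the job in, once; it reports no verdict.
The state is a dict: "time_s": time; "joints": joint angles; "qd": joint speeds; "joint_torque": joint torques, N m; "tcp_pos": TCP position; "eef_rot": TCP orientation; "contact_force": force on the tool from outside, world axes, zero at the start; "moment": the same for the moment, N m; "gripper_width": finger opening in m.
Only numpy, scipy, OpenCV 4.12 (cv2) and the standard library are available. Lean on these libraries where they do the work, as an engineer would, in place of code of your own. Each camera call takes 0.05 s, during which the arm holds its last target.

### The job

The ring-bound sample book of vase finishes lies open on the bench. With the fingertips push the top board of the right-hand pile (right as seen from the robot) up by its tab and over the rings, and leave it lying flat on the left-hand pile. Do not pinch or fling it, leave the next board lying where it is, and do not shift the book or the vase, bowls and other stock around it.

Things in the scene. Friction and masses are not known exactly. Their poses are not given: they have to be found in the camera images.
- book: open ring-bound sample book, loose, about 2 kg: black covers 226 mm along the spine, 340 mm across, 5 mm thick, with a pile of rigid plywood boards on each side of three steel rings (60 mm wide, tops 69 mm above the table). Origin under the middle of the spine, at table level; x along the spine to its end away from the robot, +y across to the left-hand pile, z up
- ring_axis (a point): midpoint of the line through the three ring centres, 36.5 mm above the book's origin; axes as the book's. The boards turn about the book's x direction through this point, their holes sliding round the rings
- top_board (a joint): angle (rad) of the topmost right-hand board: 0 flat on the right-hand pile, pi/2 upright over the rings, pi (its stop) flat on the left-hand pile. It swings with slight drag (0.04 N m s/rad): let go before upright it falls back, past upright it sinks to the left by its weight in about a second. Some 0.16 kg (may vary by a third); 1 to 2 N under the tab lifts it
- top_tab (a point): centre of the top board's tab, at half thickness. Board: 6 mm plywood, 220 mm along the spine, from 22 to 172 mm out from the ring axis. Tab: 45 mm wide along the spine, reaching on to 197 mm, centred 65 mm beyond the book's middle towards the spine's far end (point 184.5 mm from the ring axis). Lying flat it overhangs bare table by 33.5 mm, no tab below. Axes turn with the board; at joint 0 the book's
- next_board (a joint): angle (rad) of the next board, lying directly under the top board: same size and motion, 0 flat on the right-hand pile, where it must stay
- next_tab (a point): centre of the next board's tab, same size as the top board's, at the middle of the spine's length and 7 mm lower than the top board's tab; 20 mm of clear gap along the spine between the two tabs
- bud_vase: bystander: white ceramic bud vase, 58 mm wide, 130 mm tall, loose; origin under its middle
- votive: bystander: clear glass votive cup, 62 mm wide, 70 mm tall, loose; origin under its middle
- bowl: bystander: white ceramic bowl, 110 mm wide, 50 mm tall, loose; origin under its middle
- compote: bystander: gold-coloured metal footed compote, 104 mm wide, 105 mm tall, loose; origin under its middle
- spool: bystander: copper wire spool standing on end, 64 mm wide, 60 mm tall, loose; origin under its middle
- brush: bystander: brush lying on its side, about 200 mm long, loose; origin under its middle

How it is judged:
By the outcome, as a careful person would: the job done as asked, in the order asked, and still so for the second after the job is handed in, with the robot touching nothing.
It also fails if it takes over 38 s, if anything falls off the work surface, if the arm or the gripper's body presses on something with over 40 N, if the wrist force passes 120 N, or if a joint passes its speed limit or range.

## Working session

There is one attempt and no reset: what is moved stays moved. The work goes in short steps, Python scripts to look and compute and a tool call to move; the robot and the scene stay as the last step left them, time stands still between calls to the robot, and variables do not carry over. Pictures are saved under pics/ and viewed, and the job is handed in when it is done.

Besides the shell and the picture viewer there is one more tool, called after "Emit:" in YAML: its name, and indented under it one key for each argument. step_arm: Moves the arm, as the interface text tells. Its arguments: {"type":"object","properties":{"commands":{"type":"array","items":{"type":"array"}},"gripper":{"type":"number"},"grip_force":{"type":"number"}},"required":["commands"]}

```bash
ls; mkdir -p pics
python3 - <<'E'
from plant import r, imaging
import cv2,numpy as np,pickle
s=r.get_state();print(s, r.grip_depth)
d={}
for n in("scene","side","wrist"):
    c=imaging.capture(n);d[n]=c
    cv2.imwrite(f"pics/{n}0.png",c["img"][:,:,::-1])
    print(n,{k:v for k,v in c.items() if k not in("img","z_map")})
pickle.dump((s,d),open("c0.pkl","wb"))
E
```

```text
pics
{'time_s': 0.0, 'joints': array([-4.76064821e+01,  2.05906421e+01,  6.36197255e-01, -2.24419275e-02,
       -7.01352935e+01, -1.65052504e+01]), 'qd': array([ 0.00707194,  0.00331008, -0.00114527,  0.02612051, -0.05052154,
        0.06230866]), 'joint_torque': array([ 3.30801277e-04, -5.82726073e+01,  2.93056262e+01,  6.99755609e+00,
        6.77667311e-03, -1.99087417e-04]), 'tcp_pos': array([ 0.29446752, -0.6068135 ,  0.20064277]), 'eef_rot': array([ 1.79907965e+02, -5.26997788e-03, -1.54119371e+02]), 'contact_force': array([-0.60721674, -0.53023873, -0.56156993]), 'moment': array([-0.04362909, -0.01819592, -0.02045161]), 'gripper_width': 0.08767154493555476} 0.0188
scene {'vfov': 49.70241771469716, 'cx': 284.22144086155623, 'cy': 207.7581796889612, 'extrinsics': array([[ 0.84070943,  0.32730182, -0.43137126,  1.04840626],
       [ 0.54143299, -0.49691597,  0.67817758, -0.72803302],
       [ 0.00761349, -0.80370893, -0.59497395,  0.76911417],
       [ 0.        ,  0.        ,  0.        ,  1.        ]])}
side {'vfov': 56.21381611391982, 'cx': 277.72576846071166, 'cy': 216.44428715503082, 'extrinsics': array([[-0.88598459, -0.35922092,  0.29324332,  0.25552711],
       [-0.46360064,  0.70019163, -0.54296052,  0.65717966],
       [-0.01028374, -0.61700244, -0.78689404,  0.85255214],
       [ 0.        ,  0.        ,  0.        ,  1.        ]])}
wrist {'vfov': 66.72207113977704, 'cx': 278.9627041083065, 'cy': 202.05986216033398, 'T_tool_cam': array([[ 7.55192411e-05, -9.65511941e-01, -2.60358762e-01,
         6.97440254e-02],
       [ 9.99999178e-01,  4.06174538e-04, -1.21619562e-03,
         1.45395622e-03],
       [ 1.28000250e-03, -2.60358457e-01,  9.65511178e-01,
        -1.82855664e-01],
       [ 0.00000000e+00,  0.00000000e+00,  0.00000000e+00,
         1.00000000e+00]])}
```

View pics/scene0.png

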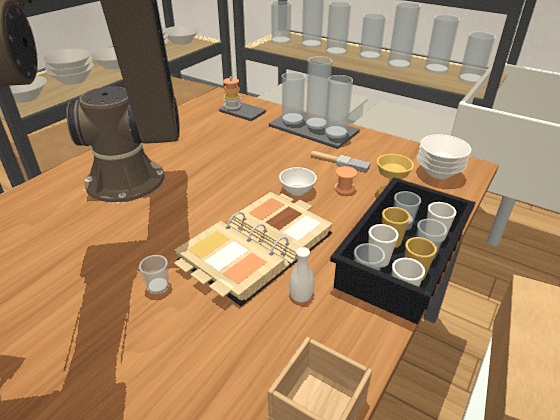

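View pics/side0.png

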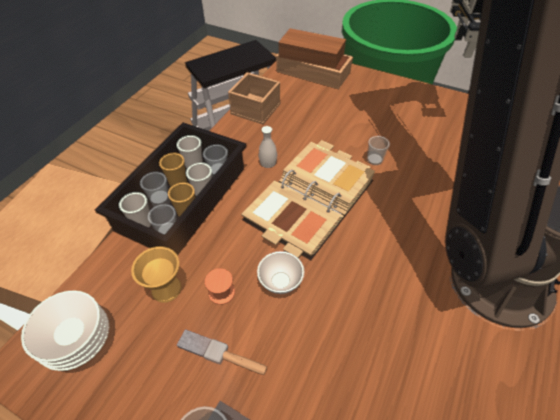

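View pics/wrist0.png

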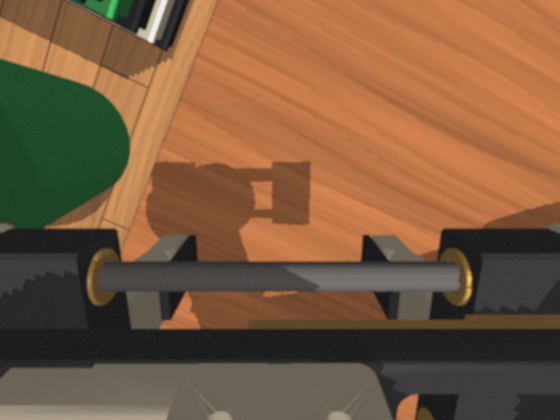

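The scene view shows the book around pixel (255,245), with the right-hand pile at the lower left and its tabs along that edge. The side view shows it around (310,197). I'll enlarge both.

```bash
cat > h.py <<'E'
import pickle,numpy as np,cv2
def f(c): return c["img"].shape[0]/2/np.tan(np.radians(c["vfov"])/2)
def pt(c,u,v,z=None,T=None):
    F=f(c);z=c["z_map"][int(round(v)),int(round(u))] if z is None else z
    p=np.array([(u-c["cx"])/F*z,(v-c["cy"])/F*z,z,1]); return (( c["extrinsics"] if T is None else T)@p)[:3]
def onz(c,u,v,h):
    F=f(c);d=c["extrinsics"][:3,:3]@np.array([(u-c["cx"])/F,(v-c["cy"])/F,1]);o=c["extrinsics"][:3,3]
    return o+d*(h-o[2])/d[2]
def cloud(c):
    F=f(c);v,u=np.mgrid[:420,:560];z=c["z_map"]
    P=np.stack([(u-c["cx"])/F*z,(v-c["cy"])/F*z,z],-1)
    return P@c["extrinsics"][:3,:3].T+c["extrinsics"][:3,3]
def crop(c,x0,y0,w,h,k,n):
    cv2.imwrite(n,cv2.resize(c["img"][y0:y0+h,x0:x0+w,::-1],None,fx=k,fy=k,interpolation=cv2.INTER_CUBIC))
E
python3 - <<'E'
from h import *
s,d=pickle.load(open("c0.pkl","rb"))
crop(d["scene"],165,180,180,130,4.4,"pics/sc.png")
crop(d["side"],230,125,160,135,4.4,"pics/si.png")
E
```

```text
(no output)
```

View pics/sc.png

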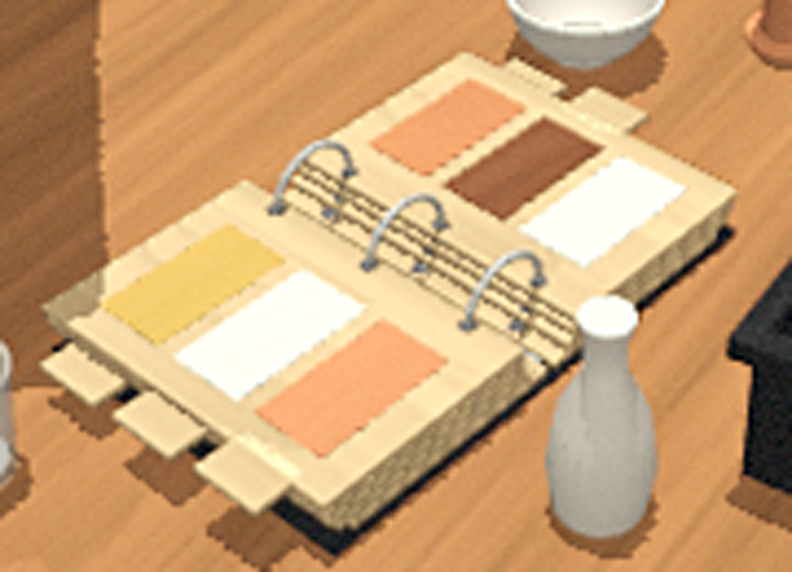

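View pics/si.png

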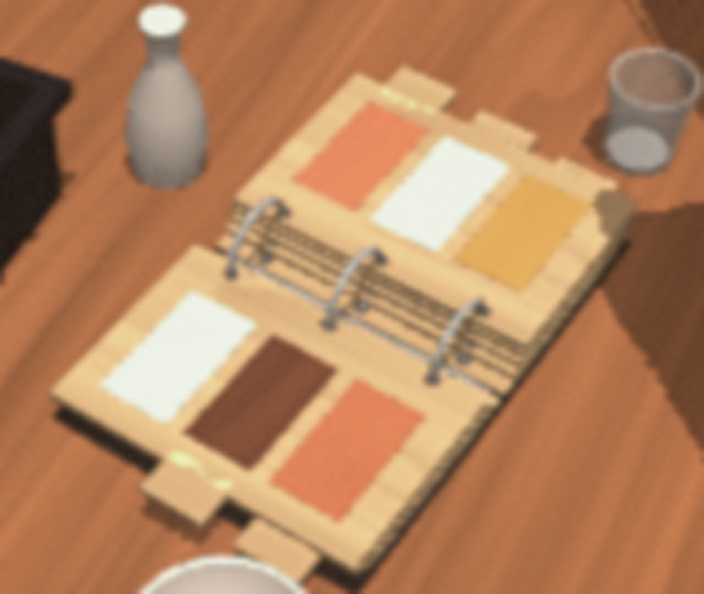

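The scene crop shows three tabs on the right pile. The one nearest the vase, at about crop (250,470), is the far-end tab on the top board. I'll fit the book's pose from the depth data.

Run:
```python
from h import *
s,d=pickle.load(open("c0.pkl","rb"))
for n,box in(("scene",(165,345,180,310)),("side",(230,390,125,260))):
    c=d[n];P=cloud(c)
    sub=P[box[2]:box[3],box[0]:box[1]].reshape(-1,3)
    print(n,np.percentile(sub[:,2],[1,5,50]))
    m=(sub[:,2]>.008)&(sub[:,2]<.075)
    h,e=np.histogram(sub[:,2],bins=np.arange(-.005,.08,.003));print(list(zip((e[:-1]*1000).round(),h)))
k=4.4
S=lambda a,b:(165+a/k,180+b/k)
D=lambda a,b:(230+a/k,125+b/k)
for nm,c,q in(("tabouter",d["scene"],S(262,512)),("tabouterL",d["scene"],S(196,470)),("tabmid",d["scene"],S(245,475)),("boardmid",d["scene"],S(270,335)),("farouter corner",d["scene"],S(330,505)),("farinner",d["scene"],S(545,350)),("nearinner",d["scene"],S(245,185)),("nearouter",d["scene"],S(48,310)),("nexttab",d["scene"],S(160,425)),("ring1",d["scene"],S(320,143)),("ring2",d["scene"],S(415,195)),("ring3",d["scene"],S(515,252)),
 ("leftfar",d["scene"],S(735,190)),("s tab a",d["side"],D(408,68)),("s tab b",d["side"],D(455,93)),("sfarouter",d["side"],D(358,75)),("sfarinner",d["side"],D(240,195)),("snearouter",d["side"],D(635,205)),("sring1",d["side"],D(265,203)),("sring2",d["side"],D(365,250)),("sring3",d["side"],D(470,302)),("sleftboard",d["side"],D(260,400)),("svase top",d["side"],D(162,18)),("votivetop",d["side"],D(652,75))):
    print(nm,np.round(q),pt(c,*q).round(4), "z.045:",onz(c,*q,.045).round(4))
```

```text
scene [-0.00291445 -0.00176032  0.00365056]
[(np.float64(-5.0), np.int64(880)), (np.float64(-2.0), np.int64(7482)), (np.float64(1.0), np.int64(3419)), (np.float64(4.0), np.int64(342)), (np.float64(7.0), np.int64(228)), (np.float64(10.0), np.int64(329)), (np.float64(13.0), np.int64(221)), (np.float64(16.0), np.int64(284)), (np.float64(19.0), np.int64(215)), (np.float64(22.0), np.int64(278)), (np.float64(25.0), np.int64(348)), (np.float64(28.0), np.int64(571)), (np.float64(31.0), np.int64(2347)), (np.float64(34.0), np.int64(769)), (np.float64(37.0), np.int64(2428)), (np.float64(40.0), np.int64(1796)), (np.float64(43.0), np.int64(109)), (np.float64(46.0), np.int64(69)), (np.float64(49.0), np.int64(82)), (np.float64(52.0), np.int64(64)), (np.float64(55.0), np.int64(58)), (np.float64(58.0), np.int64(64)), (np.float64(61.0), np.int64(60)), (np.float64(64.0), np.int64(67)), (np.float64(67.0), np.int64(83)), (np.float64(70.0), np.int64(57)), (np.float64(73.0), np.int64(42)), (np.float64(76.0), np.int64(24))]
side [-0.00360142 -0.00226947  0.0028272 ]
[(np.float64(-5.0), np.int64(1410)), (np.
[... 2131 characters left out ...]
 142.] [ 0.6018 -0.2104  0.0384] z.045: [ 0.599  -0.2034  0.045 ]
sfarinner [285. 169.] [ 0.6213 -0.0664  0.0398] z.045: [ 0.619  -0.0618  0.045 ]
snearouter [374. 172.] [ 0.3939 -0.2172 -0.0008] z.045: [ 0.3864 -0.1702  0.045 ]
sring1 [290. 171.] [ 0.592  -0.0438  0.0662] z.045: [ 0.6011 -0.0627  0.045 ]
sring2 [313. 182.] [ 0.5197 -0.0381  0.0633] z.045: [ 0.5258 -0.0542  0.045 ]
sring3 [337. 194.] [ 0.4448 -0.0261  0.0654] z.045: [ 0.4496 -0.0437  0.045 ]
sleftboard [289. 216.] [0.5347 0.0769 0.0338] z.045: [0.5309 0.0848 0.045 ]
svase top [267. 129.] [ 0.6988 -0.1072  0.1285] z.045: [ 0.7499 -0.1953  0.045 ]
votivetop [378. 142.] [ 0.4162 -0.289   0.0508] z.045: [ 0.4174 -0.2958  0.045 ]
```

```bash
cat > fit.py <<'E'
from h import *
from scipy.optimize import minimize
def fitbook(caps,zlo=.030,zhi=.046,x0=(.515,-.03,-7.6)):
    # project known outline points (board top corners) -> maximise agreement of dense top points with model
    res=[]
    for c in caps:
        P=cloud(c).reshape(-1,3)
        m=(P[:,2]>zlo)&(P[:,2]<zhi)&(abs(P[:,0]-.515)<.2)&(abs(P[:,1]+.03)<.24)
        Q=P[m][:,:2]
        # raster on 2mm grid
        def cost(p):
            a=np.radians(p[2]);R=np.array([[np.cos(a),-np.sin(a)],[np.sin(a),np.cos(a)]])
            q=(Q-p[:2])@R
            X,Y=q.T
            w=.0015
            sg=lambda v:1/(1+np.exp(-np.clip(v/w,-50,50)))
            box=lambda x1,x2,y1,y2:sg(X-x1)*sg(x2-X)*sg(Y-y1)*sg(y2-Y)
            b=box(-.11,.11,-.172,-.022)+box(-.11,.11,.022,.172)
            b+=box(.0425,.0875,-.197,-.172)+box(-.0225,.0225,-.197,-.172)+box(-.0875,-.0425,-.197,-.172)
            return -b.sum()/len(Q)*100
        o=minimize(cost,x0,method="Nelder-Mead",options=dict(initial_simplex=np.array(x0)+np.array([[0,0,0],[.006,0,0],[0,.006,0],[0,0,2]]),xatol=1e-5,fatol=1e-5))
        res.append((o.x,o.fun,len(Q)))
    return res
E
python3 - <<'E'
from fit import *
s,d=pickle.load(open("c0.pkl","rb"))
for n in("scene","side"): print(n,fitbook([d[n]]))
# overlays
P=None
c=d["side"];crop(c,430,0,130,100,5,"pics/grip.png")
for n in ("scene","side"):
    p=fitbook([d[n]])[0][0]
    p=np.array([.5155,-.029,-7.5]) if 0 else p
    a=np.radians(p[2]);R=np.array([[np.cos(a),-np.sin(a)],[np.sin(a),np.cos(a)]])
    c=d[n];img=cv2.resize(c["img"][:,:,::-1],None,fx=4,fy=4,interpolation=cv2.INTER_CUBIC)
    E=np.linalg.inv(c["extrinsics"]);F=f(c)
    def pr(x,y,z):
        w=np.r_[p[:2]+R@[x,y],z,1];q=E@w;return (int(4*(F*q[0]/q[2]+c["cx"]+.5)),int(4*(F*q[1]/q[2]+c["cy"]+.5)))
    for poly,z in(([(-.11,-.172),(.11,-.172),(.11,-.022),(-.11,-.022)],.0395),([(.0425,-.197),(.0875,-.197),(.0875,-.172),(.0425,-.172)],.0395),([(-.0225,-.197),(.0225,-.197),(.0225,-.172),(-.0225,-.172)],.0325),([(-.11,.172),(.11,.172),(.11,.022),(-.11,.022)],.0325),([(-.113,-.17),(.113,-.17),(.113,.17),(-.113,.17)],.005)):
        cv2.polylines(img,[np.array([pr(*q,z) for q in poly])],True,(255,0,255),1)
    x0,y0=(165,180) if n=="scene" else (230,125)
    cv2.imwrite(f"pics/ov_{n}.png",img[4*y0:4*y0+560,4*x0:4*x0+720])
E
```

```text
scene [(array([ 0.52386323, -0.02913192, -8.20240341]), np.float64(-92.31603549554154), 7696)]
side [(array([ 0.5207785 , -0.02348207, -8.22807588]), np.float64(-90.98020367885637), 7031)]
```

View pics/ov_scene.png

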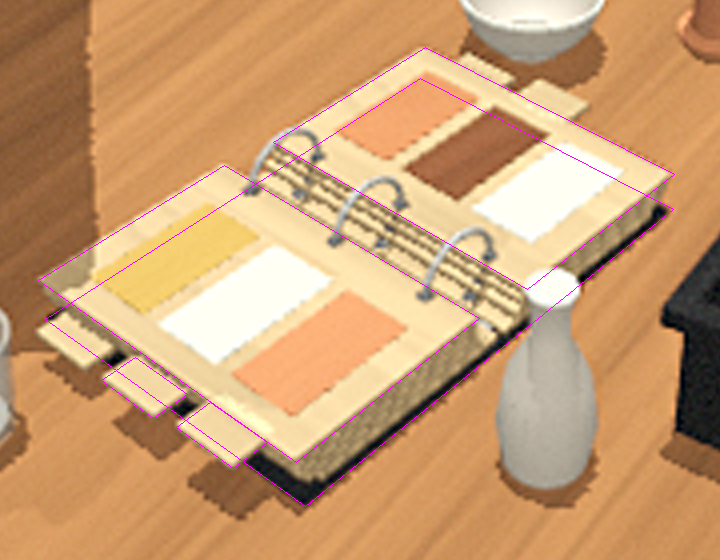

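View pics/ov_side.png

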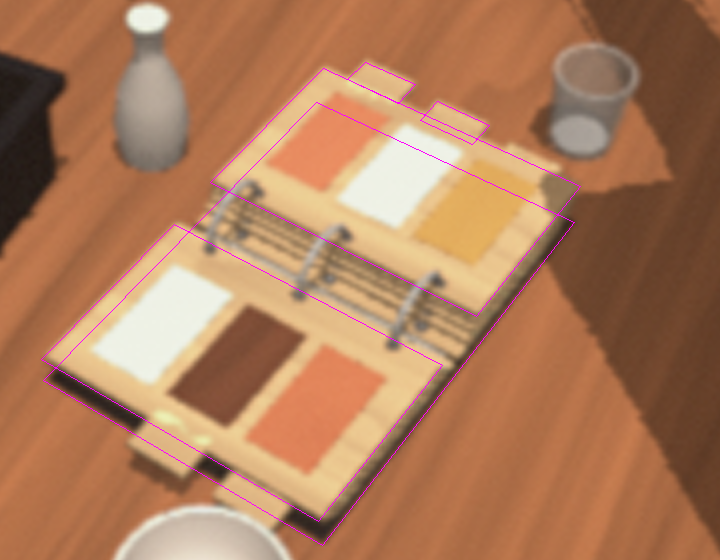

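View pics/grip.png

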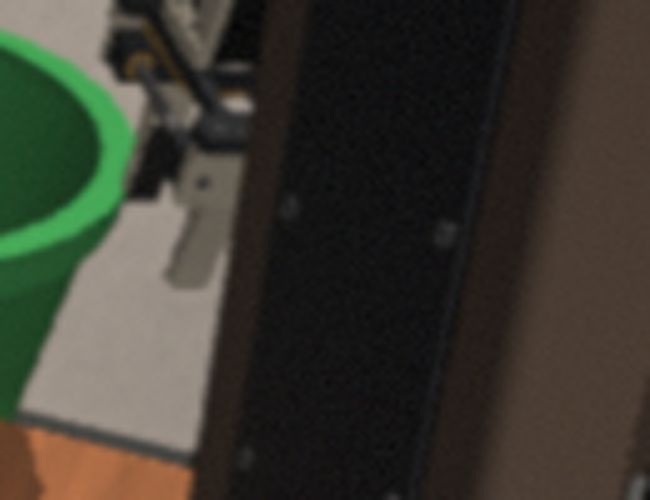

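The scene overlay fits the book well: origin about (0.522,-0.026), yaw about -8.2°. The side fit agrees to within a few mm. The tool can't be tilted, so the plan is to press the vertical shut fingers lightly on the tab's end and follow the arc upward. First I'll move to a pose outside the tab and close the gripper.

Emit:
step_arm:
  commands:
    - [[-30,14,0],0]
    - [[-38,18,0],0]
    - [[-38,18,0],0]
    - [[-38,18,0],0]
    - [[-38,18,0],0]
    - [[-38,18,0],0]
    - [[-38,18,0],0]
    - [[-38,18,0],0]
    - [[-38,18,0],0]
    - [[-34,16,0],0]
    - [[0,0,0],-8]
    - [[0,0,0],-8]
    - [[0,0,0],-8]
    - [[0,0,0],-8]
    - [[0,0,0],-8]
    - [[0,0,0],-8]
    - [[0,0,0],-8]
    - [[0,0,0],0]
  gripper: 1
  grip_force: 10

```text
time_s: 2.4
tcp_pos: [0.5496, -0.29, 0.2013]
eef_rot: [180.0, 0.0, -98.2]
contact_force: [-1.2, 0.6, -0.3]
gripper_width: 0.0002
```

Run:
```python
from plant import r, imaging
from h import *
s=r.get_state();print(s["time_s"],s["tcp_pos"],s["eef_rot"],s["contact_force"],s["gripper_width"])
d={}
for n in("scene","side"):
    d[n]=imaging.capture(n)
pickle.dump((s,d),open("c1.pkl","wb"))
c=d["scene"];crop(c,110,120,200,150,4,"pics/sc1.png")
c=d["side"];crop(c,270,20,200,150,4,"pics/si1.png")
```

```text
2.4 [ 0.54960613 -0.28997233  0.20130955] [ 1.79971478e+02  7.21601361e-03 -9.81701153e+01] [-1.17711706  0.58716399 -0.33563947] 0.00022177786150764662
```

View pics/sc1.png

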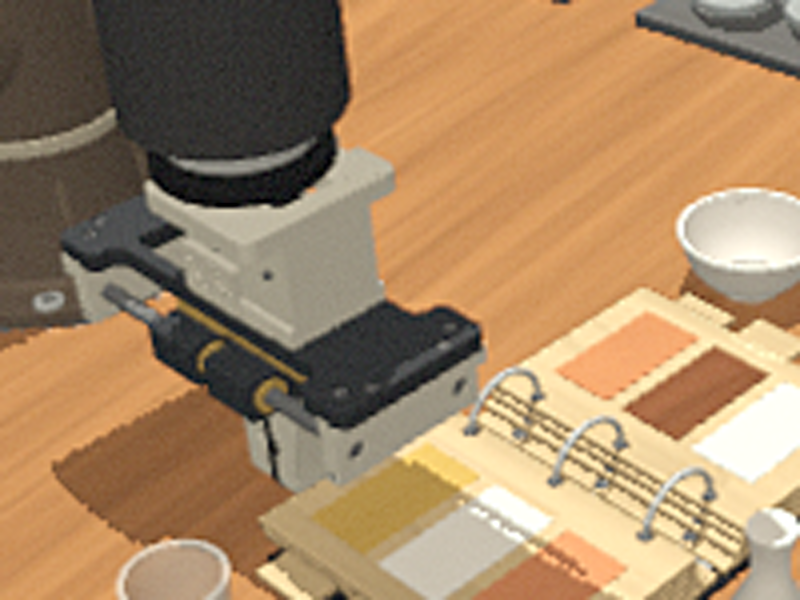

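View pics/si1.png

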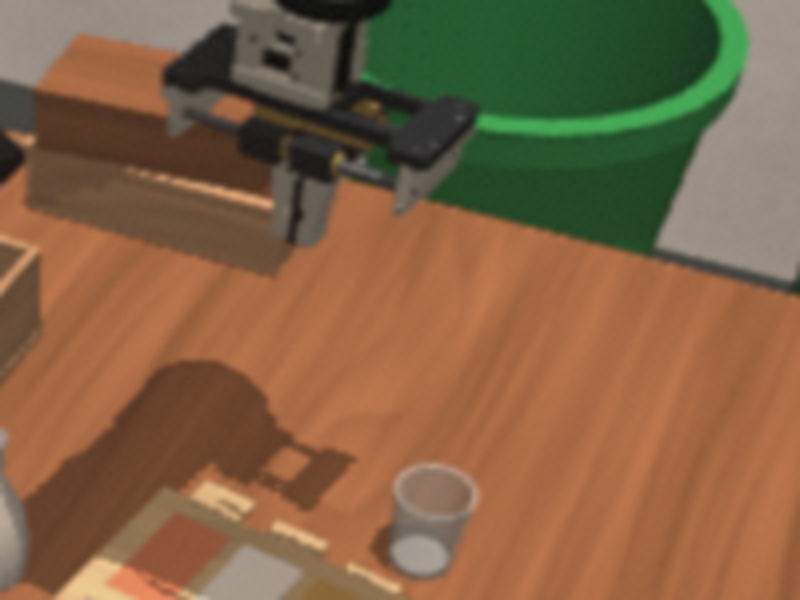

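Emit:
step_arm:
  commands:
    - [[0,0,25],0]
    - [[0,0,30],0]
    - [[0,0,30],0]
    - [[0,0,30],0]
    - [[0,0,30],0]
    - [[0,0,20],0]
    - [[0,0,14],0]
    - [[-12,0,0],0]
    - [[-12,0,0],0]
    - [[-10,0,0],0]
    - [[-6,0,0],0]
    - [[0,0,0],0]
    - [[0,0,0],0]

```text
time_s: 4.12
tcp_pos: [0.5555, -0.2505, 0.0227]
eef_rot: [-180.0, -0.0, -98.1]
contact_force: [0.5, -0.0, 1.0]
gripper_width: 0.0005
```

Run:
```python
from plant import r, imaging
from h import *
for i in range(3):
    s=r.get_state();print(s["time_s"],s["tcp_pos"],s["contact_force"],s["moment"])
    c=imaging.capture("scene")
s=r.get_state();print(s["time_s"],s["tcp_pos"],s["contact_force"])
crop(c,165,180,180,130,4.4,"pics/sc2.png")
```

```text
4.125 [ 0.55546003 -0.25053745  0.02269807] [ 0.50727365 -0.02649066  0.97297948] [0.03253677 0.07564169 0.01219304]
4.175 [ 0.55540966 -0.25065219  0.02264746] [ 0.22100852 -0.26715585 -0.06936074] [0.02546376 0.09941909 0.0043766 ]
4.225 [ 0.55536773 -0.25070011  0.02255559] [ 0.91052626  0.41489212 -0.24771582] [-0.0104613   0.10072174 -0.05352644]
4.275 [ 0.55529863 -0.25076795  0.02253691] [-0.40034967  0.50342217 -0.44247757]
```

View pics/sc2.png

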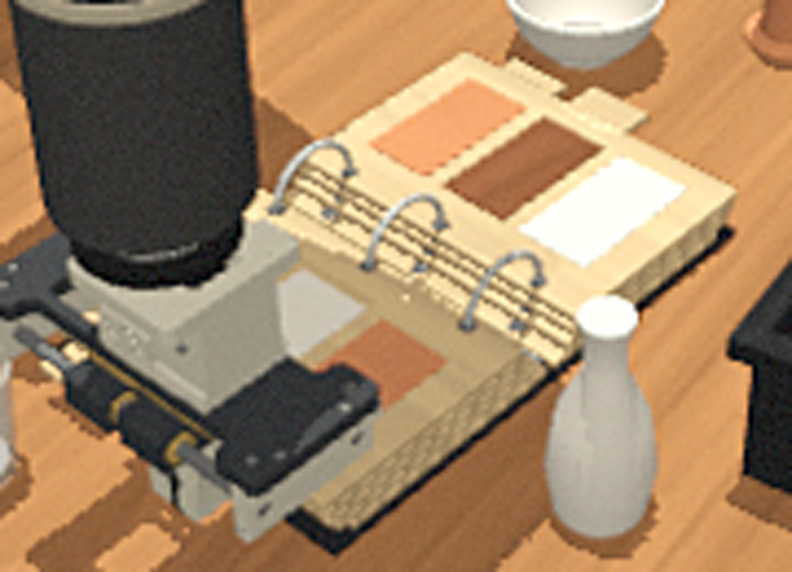

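The fingers are now outside the tab end with nothing touched, and the estimated gap is about 10 mm. I'll approach gently.

Emit:
step_arm:
  commands:
    - [[-2,0,0],0]
    - [[-2,0,0],0]
    - [[-1,0,0],0]
    - [[0,0,0],0]

```text
time_s: 4.78
tcp_pos: [0.5562, -0.2454, 0.0226]
eef_rot: [-180.0, -0.0, -98.1]
contact_force: [-0.1, -0.1, 0.6]
gripper_width: 0.0007
```

Emit:
step_arm:
  commands:
    - [[-1,0,0],0]
    - [[-1,0,0],0]
    - [[0,0,0],0]

```text
time_s: 5.15
tcp_pos: [0.5564, -0.2435, 0.0226]
eef_rot: [180.0, -0.0, -98.1]
contact_force: [-0.1, -0.2, -0.1]
gripper_width: 0.0
```

Emit:
step_arm:
  commands:
    - [[-1,0,0],0]
    - [[0,0,0],0]

```text
time_s: 5.4
tcp_pos: [0.5566, -0.2425, 0.0226]
eef_rot: [-180.0, -0.0, -98.1]
contact_force: [-0.4, 0.3, 0.2]
gripper_width: 0.0002
```

Emit:
step_arm:
  commands:
    - [[-1,0,0],0]
    - [[0,0,0],0]

```text
time_s: 5.65
tcp_pos: [0.5567, -0.2415, 0.0226]
eef_rot: [-180.0, 0.0, -98.1]
contact_force: [0.6, 0.4, 0.3]
gripper_width: 0.0002
```

Emit:
step_arm:
  commands:
    - [[-1,0,0],0]
    - [[0,0,0],0]

```text
time_s: 5.9
tcp_pos: [0.5568, -0.2405, 0.0226]
eef_rot: [180.0, 0.0, -98.1]
contact_force: [0.5, -0.2, 0.1]
gripper_width: 0.0004
```

Emit:
step_arm:
  commands:
    - [[-1,0,0],0]
    - [[0,0,0],0]

```text
time_s: 6.15
tcp_pos: [0.557, -0.2395, 0.0226]
eef_rot: [180.0, 0.0, -98.1]
contact_force: [0.8, 0.9, 0.6]
gripper_width: 0.0003
```

Emit:
step_arm:
  commands:
    - [[-1,0,0],0]
    - [[0,0,0],0]

```text
time_s: 6.4
tcp_pos: [0.5571, -0.2385, 0.0226]
eef_rot: [-180.0, -0.0, -98.1]
contact_force: [0.0, 0.2, 0.2]
gripper_width: 0.0004
```

Emit:
step_arm:
  commands:
    - [[-1,0,0],0]
    - [[0,0,0],0]

```text
time_s: 6.65
tcp_pos: [0.5573, -0.2375, 0.0226]
eef_rot: [180.0, 0.0, -98.1]
contact_force: [-0.1, 0.5, -1.1]
gripper_width: 0.0006
```

Emit:
step_arm:
  commands:
    - [[-0.5,0,0],0]
    - [[0,0,0],0]

```text
time_s: 6.9
tcp_pos: [0.5574, -0.2371, 0.0226]
eef_rot: [-180.0, 0.0, -98.1]
contact_force: [-0.4, 0.2, -0.2]
gripper_width: 0.0007
```

Emit:
step_arm:
  commands:
    - [[-0.5,0,0],0]
    - [[0,0,0],0]

```text
time_s: 7.15
tcp_pos: [0.5574, -0.2366, 0.0226]
eef_rot: [180.0, 0.0, -98.1]
contact_force: [0.8, -0.1, -0.1]
gripper_width: 0.0004
```

Emit:
step_arm:
  commands:
    - [[-0.5,0,0],0]
    - [[0,0,0],0]

```text
time_s: 7.4
tcp_pos: [0.5574, -0.2361, 0.0226]
eef_rot: [180.0, 0.0, -98.1]
contact_force: [-0.2, 0.4, -0.3]
gripper_width: 0.0004
```

Emit:
step_arm:
  commands:
    - [[-0.5,0,0],0]
    - [[0,0,0],0]

```text
time_s: 7.65
tcp_pos: [0.5575, -0.2356, 0.0225]
eef_rot: [180.0, 0.0, -98.1]
contact_force: [-1.1, 0.6, -0.2]
gripper_width: 0.0003
```

Emit:
step_arm:
  commands:
    - [[-0.5,0,0],0]
    - [[0,0,0],0]

```text
time_s: 7.9
tcp_pos: [0.5576, -0.2351, 0.0226]
eef_rot: [180.0, 0.0, -98.1]
contact_force: [-0.0, 0.1, -0.4]
gripper_width: 0.0006
```

Run:
```python
from plant import r, imaging
from h import *
a=imaging.capture("scene");b=imaging.capture("side")
crop(a,185,250,80,60,8,"pics/sc3.png");crop(b,290,110,80,60,8,"pics/si3.png")
pickle.dump((r.get_state(),{"scene":a,"side":b}),open("c3.pkl","wb"))
```

```text
(no output)
```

View pics/sc3.png

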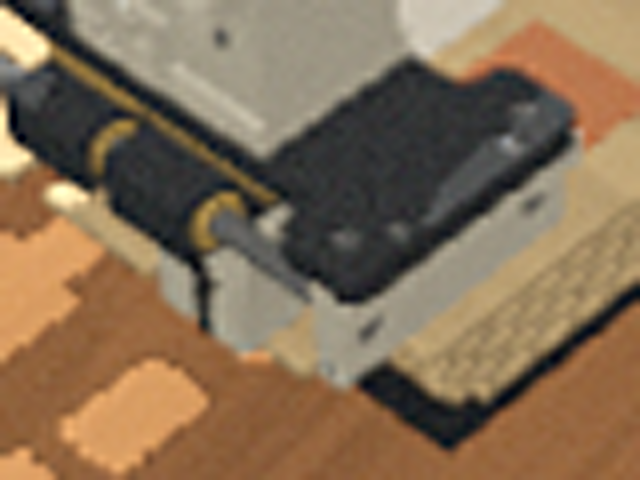

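View pics/si3.png

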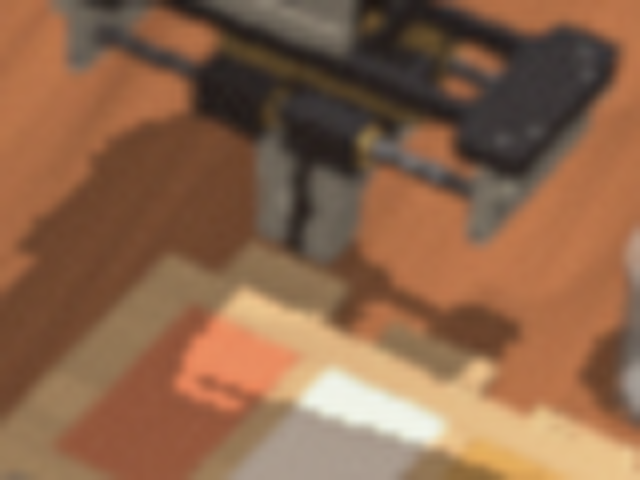

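Run:
```python
from h import *
s,d=pickle.load(open("c3.pkl","rb"))
T=s["tcp_pos"];a=np.radians(-8.2);R=np.array([[np.cos(a),-np.sin(a)],[np.sin(a),np.cos(a)]])
P=cloud(d["side"])
# book-axes coordinates relative to TCP (x along spine, y inward), z abs
q=(P[...,:2]-T[:2])@R
for x in (325,329,333):
  for v in range(132,152):
    print(x,v,(q[v,x]*1000).round(1),round(P[v,x,2]*1000,1),d["side"]["img"][v,x])
```

```text
325 132 [ 7.  11.5] 80.7 [105  96  86]
325 133 [ 5.7 13.3] 78.7 [111 102  91]
325 134 [7.7 8.8] 70.8 [119 110  97]
325 135 [ 5.9 11.5] 69.7 [118 109  97]
325 136 [ 4.8 12.9] 67.3 [109 100  89]
325 137 [ 4.7 12.4] 63.2 [97 88 79]
325 138 [ 4.4 12.3] 59.4 [93 85 76]
325 139 [ 4.4 11.6] 54.9 [88 77 68]
325 140 [ 31.1 -40.6] 0.6 [85 65 52]
325 141 [ 27.2 -33.7] 3.3 [109  82  61]
325 142 [5.1 8.1] 40.1 [141 112  81]
325 143 [ 3.5 10.5] 38.6 [142 115  82]
325 144 [ 0.  16.4] 40.6 [141 113  82]
325 145 [-0.3 16.4] 36.7 [139 112  81]
325 146 [-4.2 23. ] 39.5 [136 109  78]
325 147 [-4.5 22.9] 35.6 [149 120  87]
325 148 [-9.3 31.5] 40.4 [193 156 111]
325 149 [-12.5  37. ] 42.1 [227 187 134]
325 150 [-14.2  39.6] 40.8 [224 184 132]
325 151 [-15.4  41.2] 38.6 [219 177 127]
329 132 [-6.6 12.1] 87.6 [98 89 78]
329 133 [-6.9 12.1] 84.0 [100  92  81]
329 134 [-7.4 12.1] 80.4 [97 90 79]
329 135 [-7.2 11. ] 75.8 [92 84 73]
329 136 [-7.8 11.4] 72.5 [88 80 71]
329 137 [-8.6 12.3] 69.6 [100  92  81]
329 138 [-8.4 11.1] 64.8 [108  99  88]
329 139 [-10.2  13.9] 63.8 [109 101  88]
329 140 [-9.7 12. ] 58.3 [
[... 566 characters left out ...]
05  96  86]
333 135 [-17.4   5.1] 76.6 [104  96  85]
333 136 [-17.    3.3] 71.3 [102  94  84]
333 137 [-15.1  -1.3] 63.3 [102  94  82]
333 138 [-14.4  -3.7] 57.4 [105  94  82]
333 139 [-16.1  -1. ] 56.2 [108  93  78]
333 140 [ 10.7 -57.1] -0.8 [101  81  66]
333 141 [  8.6 -53.6] -1.6 [100  70  51]
333 142 [  4.8 -46.7] 1.1 [99 65 44]
333 143 [  4.5 -47.2] -3.4 [102  66  44]
333 144 [  1.5 -42. ] -2.3 [107  71  48]
333 145 [ -4.  -31.5] 3.9 [118  85  59]
333 146 [-23.3   7.4] 37.9 [117  86  60]
333 147 [ -6.4 -28.4] -1.0 [107  75  52]
333 148 [-10.1 -21.9] 1.4 [101  67  43]
333 149 [-11.6 -19.7] -0.4 [106  68  45]
333 150 [-14.6 -14.3] 1.0 [120  80  52]
333 151 [-17.3  -9.6] 1.7 [156 112  78]
```

Run:
```python
from h import *
for fn in("c1.pkl","c3.pkl"):
  s,d=pickle.load(open(fn,"rb"));T=s["tcp_pos"]
  a=np.radians(-8.2);R=np.array([[np.cos(a),-np.sin(a)],[np.sin(a),np.cos(a)]])
  for n in("scene","side"):
    c=d[n];E=np.linalg.inv(c["extrinsics"]);q=E@np.r_[T,1]
    u=f(c)*q[0]/q[2]+c["cx"];v=f(c)*q[1]/q[2]+c["cy"]
    print(fn,n,"TCP px",u.round(1),v.round(1))
    P=cloud(c);Q=(P[...,:2]-T[:2])@R
    m=(abs(Q[...,0])<.03)&(abs(Q[...,1])<.025)&(P[...,2]>T[2]-.02)&(P[...,2]<T[2]+.075)
    zz=P[...,2][m]-T[2]
    print(np.histogram(zz*1000,bins=np.arange(-20,80,5)))
    for lo in range(-5,75,10):
      k=m&(P[...,2]-T[2]>lo/1e3)&(P[...,2]-T[2]<(lo+10)/1e3)
      if k.sum()>3: print(lo,k.sum(),(np.percentile(Q[k],[3,97],axis=0)*1000).round(1).tolist())
    crop(c,int(u)-40,int(v)-45,80,60,8,f"pics/z_{fn[:2]}_{n}.png")
    im=cv2.imread(f"pics/z_{fn[:2]}_{n}.png");cv2.circle(im,(int((u-int(u)+40.5)*8),int((v-int(v)+45.5)*8)),4,(255,0,255),2);cv2.imwrite(f"pics/z_{fn[:2]}_{n}.png",im)
```

```text
c1.pkl scene TCP px 184.8 248.0
(array([ 0,  0,  0,  0,  0,  0,  0,  0,  1, 10, 42, 37, 36, 40, 32, 30, 19,
       15,  7]), array([-20, -15, -10,  -5,   0,   5,  10,  15,  20,  25,  30,  35,  40,
        45,  50,  55,  60,  65,  70,  75]))
25 52 [[-14.8, -11.0], [17.5, 5.1]]
35 73 [[-13.7, -11.1], [17.2, 5.3]]
45 72 [[-14.2, -11.3], [18.8, 3.4]]
55 49 [[-3.9, -11.0], [20.9, -0.3]]
65 22 [[7.7, -11.6], [20.8, -5.9]]
c1.pkl side TCP px 343.2 86.8
(array([ 0,  0,  0,  0,  0,  0,  0,  0,  1, 11, 21, 22, 28, 23, 19, 27, 23,
       28, 30]), array([-20, -15, -10,  -5,   0,   5,  10,  15,  20,  25,  30,  35,  40,
        45,  50,  55,  60,  65,  70,  75]))
25 32 [[-15.6, -2.7], [14.2, 14.1]]
35 50 [[-16.0, -5.0], [14.5, 14.9]]
45 42 [[-17.3, -6.0], [15.2, 15.0]]
55 50 [[-19.6, -2.5], [17.1, 14.9]]
65 58 [[-21.1, -0.8], [18.1, 14.6]]
c3.pkl scene TCP px 214.9 296.8
(array([18,  0,  0,  0,  0,  0,  8, 27,  2, 13, 26, 30, 23, 18, 13,  9,  7,
        6,  0]), array([-20, -15, -10,  -5,   0,   5,  10,  15,  20,  25,  30,  35,  40,
        45,  50,  55,  60,  65,  70,  75]))
5 8 [[7.9, 3.4], [19.4, 12.2]]
15 29 [[6.2, 1.6], [23.6, 16.6]]
25 39 [[-13.2, -11.0], [17.7, 8.9]]
35 53 [[-14.3, -11.2], [17.6, 5.1]]
45 31 [[-11.4, -12.0], [18.4, -0.7]]
55 16 [[7.0, -12.0], [20.3, -6.2]]
65 6 [[12.0, -11.1], [21.5, -1.9]]
c3.pkl side TCP px 327.3 145.5
(array([ 2,  0,  0,  0,  0,  0, 19, 47,  1,  5, 17, 14, 18, 18, 15, 17, 16,
       19,  5]), array([-20, -15, -10,  -5,   0,   5,  10,  15,  20,  25,  30,  35,  40,
        45,  50,  55,  60,  65,  70,  75]))
5 19 [[-22.3, 4.4], [18.3, 22.7]]
15 48 [[-22.7, 6.0], [20.2, 23.5]]
25 22 [[-15.8, -5.4], [12.6, 14.1]]
35 32 [[-16.7, -6.5], [15.3, 14.3]]
45 33 [[-17.4, -4.3], [15.5, 14.5]]
55 33 [[-19.3, -3.8], [18.0, 13.3]]
65 24 [[-21.2, -2.0], [16.6, 14.2]]
```

View pics/z_c1_side.png

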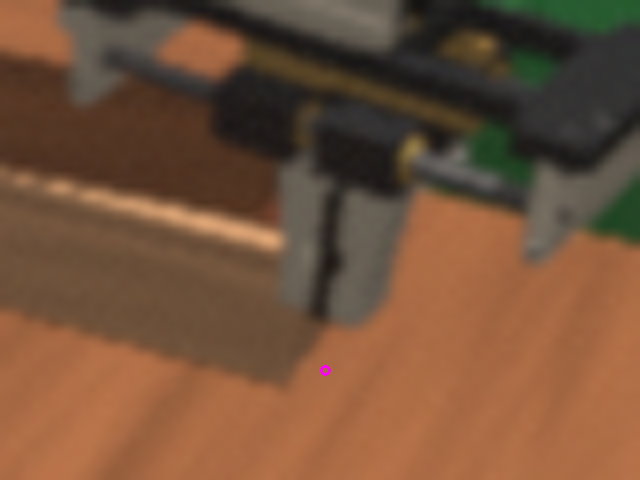

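View pics/z_c3_scene.png

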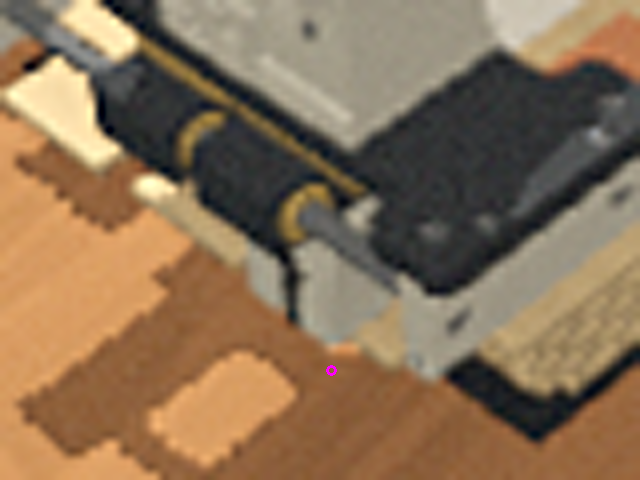

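The images and the lack of contact agree that the visible fingertips end about 27 mm above the reported TCP. They were therefore passing over the tab, not pressing its end. I'll back off and lower carefully over bare table.

Emit:
step_arm:
  commands:
    - [[6,0,0],0]
    - [[8,0,0],0]
    - [[0,0,6],0]
    - [[0,0,6],0]
    - [[0,0,4],0]
    - [[0,0,2],0]
    - [[0,0,0],0]

```text
time_s: 8.88
tcp_pos: [0.5556, -0.2488, 0.0044]
eef_rot: [180.0, -0.0, -98.1]
contact_force: [0.2, 0.3, -1.1]
gripper_width: 0.0008
```

Emit:
step_arm:
  commands:
    - [[0,0,2],0]
    - [[0,0,1],0]
    - [[0,0,0],0]

```text
time_s: 9.25
tcp_pos: [0.5556, -0.2489, 0.0015]
eef_rot: [180.0, 0.0, -98.1]
contact_force: [0.2, -0.2, -0.1]
gripper_width: 0.0003
```

Emit:
step_arm:
  commands:
    - [[0,0,1],0]
    - [[0,0,0.5],0]
    - [[0,0,0],0]

```text
time_s: 9.62
tcp_pos: [0.5556, -0.249, 0.0]
eef_rot: [180.0, 0.0, -98.1]
contact_force: [0.0, 0.5, 0.1]
gripper_width: 0.0003
```

Run:
```python
from plant import r, imaging
from h import *
s=r.get_state();a=imaging.capture("scene");b=imaging.capture("side")
print(s["tcp_pos"],s["contact_force"])
crop(a,175,250,100,70,8,"pics/sc4.png");crop(b,285,100,90,65,8,"pics/si4.png")
d={"scene":a,"side":b};pickle.dump((s,d),open("c4.pkl","wb"))
T=s["tcp_pos"];an=np.radians(-8.2);R=np.array([[np.cos(an),-np.sin(an)],[np.sin(an),np.cos(an)]])
for n in d:
    P=cloud(d[n]);Q=(P[...,:2]-T[:2])@R
    m=(abs(Q[...,0])<.018)&(abs(Q[...,1])<.016)&(P[...,2]>.012)&(P[...,2]<.07)
    print(n,np.histogram(P[...,2][m]*1000,bins=np.arange(10,70,4)))
```

```text
[ 5.55622795e-01 -2.48961707e-01  2.42347924e-05] [0.03333799 0.49018664 0.13174483]
scene (array([ 0,  0,  0,  2,  9, 21, 17, 20, 12, 14,  7,  5,  4,  3]), array([10, 14, 18, 22, 26, 30, 34, 38, 42, 46, 50, 54, 58, 62, 66]))
side (array([ 0,  0,  0,  0,  0,  8, 13, 10, 12, 16,  8, 12, 12, 10]), array([10, 14, 18, 22, 26, 30, 34, 38, 42, 46, 50, 54, 58, 62, 66]))
```

View pics/sc4.png

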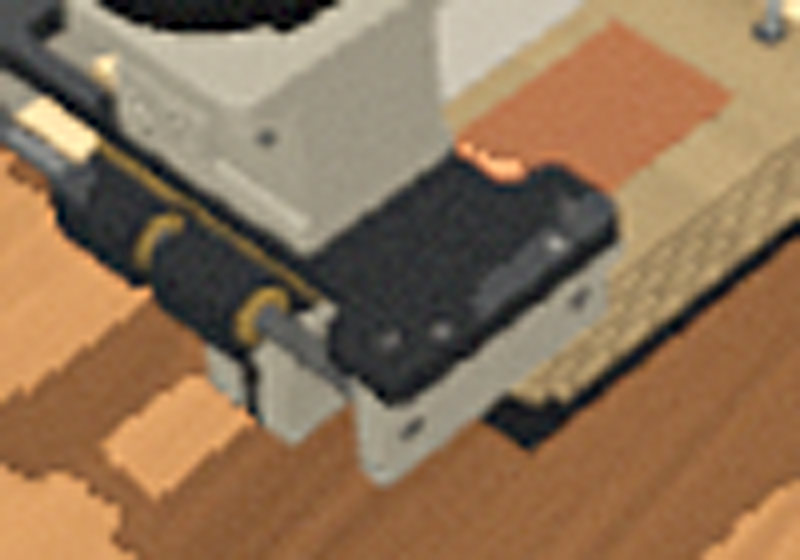

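View pics/si4.png

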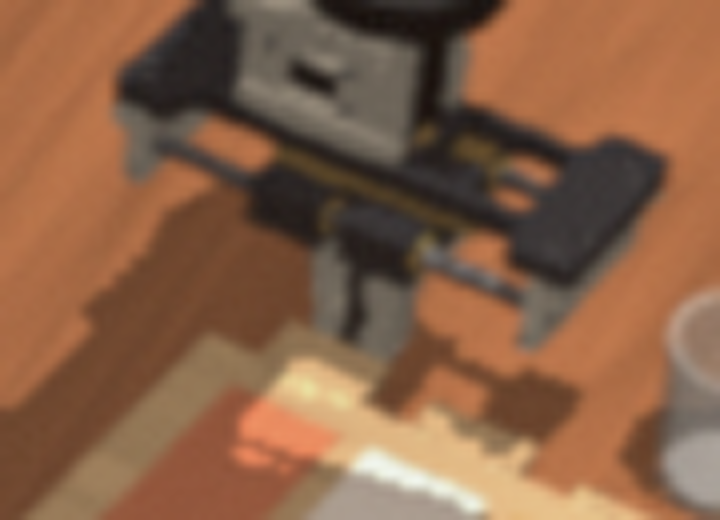

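Run:
```python
from h import *
s,d=pickle.load(open("c4.pkl","rb"));T=s["tcp_pos"];an=np.radians(-8.2);R=np.array([[np.cos(an),-np.sin(an)],[np.sin(an),np.cos(an)]])
for n in d:
    P=cloud(d[n]);Q=(P[...,:2]-T[:2])@R*1000;z=P[...,2]*1000
    m=(abs(Q[...,0])>60)&(abs(Q[...,0])<115)&(abs(Q[...,1])<60)&(z>48)&(z<160)
    print(n,[ (lo,int((m&(z>lo)&(z<lo+5)).sum())) for lo in range(40,120,5)])
    for lo in (60,70,80,100,120):
        k=m&(z>lo)&(z<lo+10)
        if k.sum()>3: print(lo,np.percentile(Q[k],[3,97],axis=0).round().tolist())
```

```text
scene [(40, 0), (45, 4), (50, 17), (55, 21), (60, 18), (65, 25), (70, 10), (75, 0), (80, 0), (85, 3), (90, 52), (95, 82), (100, 82), (105, 71), (110, 27), (115, 64)]
60 [[-115.0, -54.0], [-109.0, -27.0]]
70 [[-112.0, -51.0], [-107.0, -28.0]]
100 [[-82.0, -39.0], [90.0, 31.0]]
120 [[-86.0, -39.0], [98.0, 33.0]]
side [(40, 0), (45, 0), (50, 1), (55, 2), (60, 2), (65, 8), (70, 4), (75, 0), (80, 0), (85, 0), (90, 22), (95, 25), (100, 24), (105, 37), (110, 14), (115, 26)]
60 [[-114.0, -47.0], [-111.0, -24.0]]
70 [[-114.0, -41.0], [-112.0, -25.0]]
100 [[-88.0, -18.0], [88.0, 41.0]]
120 [[-96.0, -29.0], [92.0, 42.0]]
```

The true tip height is about 26 mm, which is just below the tab's underside, and the body clears everything. Now I'll approach the tab end.

Emit:
step_arm:
  commands:
    - [[-2,0,0],0]
    - [[-1,0,0],0]
    - [[0,0,0],0]

```text
time_s: 10.1
tcp_pos: [0.5561, -0.2459, 0.0001]
eef_rot: [-180.0, -0.0, -98.1]
contact_force: [-1.2, 0.5, -0.3]
gripper_width: 0.0004
```

Emit:
step_arm:
  commands:
    - [[-1,0,0],0]
    - [[0,0,0],0]

```text
time_s: 10.35
tcp_pos: [0.5562, -0.245, 0.0001]
eef_rot: [-180.0, -0.0, -98.1]
contact_force: [0.1, 0.3, -0.5]
gripper_width: 0.0002
```

Emit:
step_arm:
  commands:
    - [[-1,0,0],0]
    - [[0,0,0],0]

```text
time_s: 10.6
tcp_pos: [0.5563, -0.244, 0.0001]
eef_rot: [180.0, 0.0, -98.1]
contact_force: [0.7, -0.4, 0.0]
gripper_width: 0.0007
```

Emit:
step_arm:
  commands:
    - [[-1,0,0],0]
    - [[0,0,0],0]

```text
time_s: 10.85
tcp_pos: [0.5565, -0.243, 0.0001]
eef_rot: [-180.0, 0.0, -98.1]
contact_force: [-0.3, -0.9, 0.2]
gripper_width: 0.0008
```

Emit:
step_arm:
  commands:
    - [[-1,0,0],0]
    - [[0,0,0],0]

```text
time_s: 11.1
tcp_pos: [0.5565, -0.2428, 0.0002]
eef_rot: [180.0, -0.0, -98.1]
contact_force: [-0.7, -5.2, -0.4]
gripper_width: 0.0004
```

Emit:
step_arm:
  commands:
    - [[-0.5,0,0],0]
    - [[0,0,0],0]

```text
time_s: 11.35
tcp_pos: [0.5565, -0.2427, 0.0002]
eef_rot: [180.0, -0.1, -98.1]
contact_force: [-0.2, -7.3, -1.4]
gripper_width: 0.0003
```

Emit:
step_arm:
  commands:
    - [[-0.5,0,0],0]
    - [[0,0,0],0]

```text
time_s: 11.6
tcp_pos: [0.5566, -0.2427, 0.0003]
eef_rot: [-180.0, -0.1, -98.1]
contact_force: [-1.4, -9.8, -1.6]
gripper_width: 0.0004
```

Emit:
step_arm:
  commands:
    - [[-0.5,0,0],0]
    - [[0,0,0],0]

```text
time_s: 11.85
tcp_pos: [0.5566, -0.2427, 0.0004]
eef_rot: [180.0, -0.1, -98.1]
contact_force: [-1.3, -13.3, -0.2]
gripper_width: 0.0004
```

Contact is confirmed at TCP y = -0.2427, and the book held still under 13 N. I'll ease off to about 6 N and start lifting by friction on the tab end.

Emit:
step_arm:
  commands:
    - [[1.2,0,0],0]
    - [[0,0,-1],0]
    - [[0,0,-2],0]
    - [[0,0,-2],0]
    - [[0,0,-2],0]
    - [[-0.2,0,-2],0]
    - [[0,0,0],0]

```text
time_s: 12.72
tcp_pos: [0.5566, -0.2425, 0.0094]
eef_rot: [-180.0, -0.1, -98.1]
contact_force: [-1.0, -7.6, -0.2]
gripper_width: 0.0007
```

```bash
cat > look.py <<'E'
import sys
from plant import r, imaging
from h import *
k=sys.argv[1]
s=r.get_state();print(s["time_s"],s["tcp_pos"],s["contact_force"],s["moment"])
n=sys.argv[2] if len(sys.argv)>2 else "side"
c=imaging.capture(n);pickle.dump((s,{n:c}),open(k+".pkl","wb"))
if n=="side": crop(c,230,60,180,135,4.4,f"pics/{k}.png")
else: crop(c,145,160,180,135,4.4,f"pics/{k}.png")
E
python3 look.py l1
```

```text
12.725 [ 0.55658382 -0.24254397  0.00940257] [-1.04735854 -7.60857627 -0.24996877] [-2.73256239  0.36950322 -0.0379072 ]
```

View pics/l1.png

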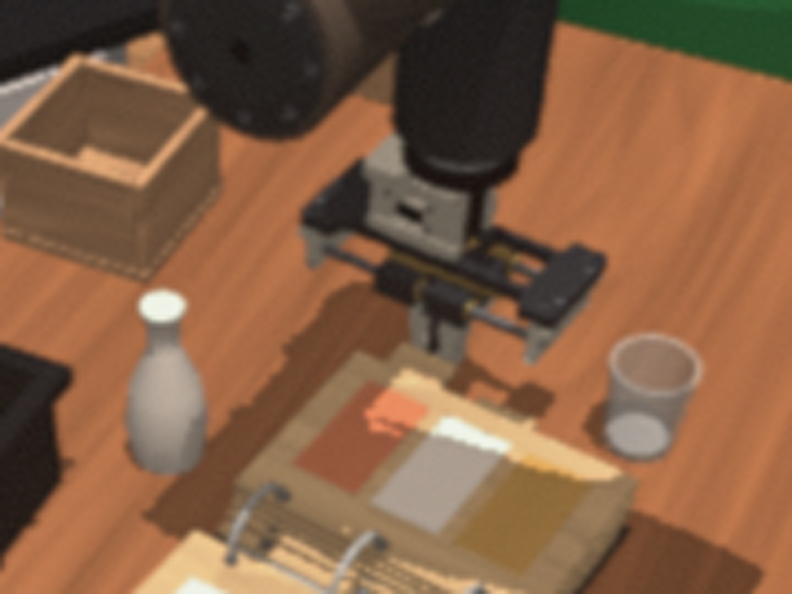

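```bash
cat > tilt.py <<'E'
import sys
from h import *
def tilt(c,o=(.522,-.026)):
    P=cloud(c);an=np.radians(-8.2);R=np.array([[np.cos(an),-np.sin(an)],[np.sin(an),np.cos(an)]])
    q=(P[...,:2]-o)@R*1000;z=P[...,2]*1000
    out=[]
    for a in range(-170,-30,15):
        m=(abs(q[...,0])<100)&(q[...,1]>a)&(q[...,1]<a+15)&(z>30)&(z<38+.9*abs(a))
        if m.sum()>20: out.append((a+7,round(float(np.median(z[m])),1),int(m.sum())))
    return out
s,d=pickle.load(open(sys.argv[1]+".pkl","rb"))
for n in d: print(n,tilt(d[n]))
E
python3 tilt.py c0;python3 tilt.py l1
```

```text
scene [(-163, 39.6, 388), (-148, 39.8, 408), (-133, 40.0, 371), (-118, 39.9, 378), (-103, 39.8, 372), (-88, 39.9, 360), (-73, 40.1, 336), (-58, 39.7, 321), (-43, 39.5, 329), (-28, 39.9, 288)]
side [(-163, 39.3, 233), (-148, 39.8, 237), (-133, 40.0, 237), (-118, 39.7, 252), (-103, 39.8, 256), (-88, 39.5, 259), (-73, 39.9, 271), (-58, 39.5, 274), (-43, 39.5, 268), (-28, 38.7, 349)]
side [(-163, 48.0, 352), (-148, 46.7, 245), (-133, 46.0, 252), (-118, 45.5, 262), (-103, 44.6, 270), (-88, 43.9, 271), (-73, 43.2, 275), (-58, 42.2, 289), (-43, 41.4, 273), (-28, 39.9, 381)]Traceback (most recent call last):
  File "tilt.py", line 12, in <module>
    for n in d: print(n,tilt(d[n]))
                        ~~~~^^^^^^
  File "tilt.py", line 4, in tilt
    P=cloud(c);an=np.radians(-8.2);R=np.array([[np.cos(an),-np.sin(an)],[np.sin(an),np.cos(an)]])
  File "h.py", line 12, in cloud
    return P@c["extrinsics"][:3,:3].T+c["extrinsics"][:3,3]
             ~^^^^^^^^^^^^^^
KeyError: 'extrinsics'
```

The board is lifting without slip: tilt is about 2.8° for a 9 mm rise. I'll work out the arc increments.

Run:
```python
import numpy as np
g=lambda t:(197*np.cos(t)+3*np.sin(t),197*np.sin(t)-3*np.cos(t))
th=np.radians(np.r_[2.65,np.arange(5,91,2.5)])
p=np.array([g(t) for t in th]);print(np.c_[np.degrees(th[1:]),np.diff(p,axis=0)].round(1).tolist())
```

```text
[[5.0, -0.4, 8.1], [7.5, -0.8, 8.6], [10.0, -1.2, 8.5], [12.5, -1.5, 8.5], [15.0, -1.9, 8.4], [17.5, -2.3, 8.3], [20.0, -2.6, 8.2], [22.5, -3.0, 8.1], [25.0, -3.3, 7.9], [27.5, -3.7, 7.8], [30.0, -4.0, 7.6], [32.5, -4.3, 7.4], [35.0, -4.7, 7.2], [37.5, -5.0, 7.0], [40.0, -5.3, 6.8], [42.5, -5.6, 6.5], [45.0, -5.8, 6.3], [47.5, -6.1, 6.0], [50.0, -6.4, 5.8], [52.5, -6.6, 5.5], [55.0, -6.9, 5.2], [57.5, -7.1, 4.9], [60.0, -7.3, 4.6], [62.5, -7.5, 4.2], [65.0, -7.7, 3.9], [67.5, -7.8, 3.6], [70.0, -8.0, 3.2], [72.5, -8.1, 2.9], [75.0, -8.2, 2.5], [77.5, -8.3, 2.2], [80.0, -8.4, 1.8], [82.5, -8.5, 1.4], [85.0, -8.5, 1.1], [87.5, -8.6, 0.7], [90.0, -8.6, 0.3]]
```

Emit:
step_arm:
  commands:
    - [[-0.2,0,-4],0]
    - [[-0.2,0,-4.1],0]
    - [[-0.8,0,-8.6],0]
    - [[-1.2,0,-8.5],0]
    - [[-1.5,0,-8.5],0]
    - [[-1.9,0,-8.4],0]
    - [[0,0,0],0]

```text
time_s: 13.65
tcp_pos: [0.5576, -0.2363, 0.0519]
eef_rot: [-180.0, -0.0, -98.1]
contact_force: [-1.8, -6.5, 1.3]
gripper_width: 0.0005
```

```bash
python3 look.py l2; python3 tilt.py l2
```

```text
13.65 [ 0.5576115  -0.23633811  0.05188708] [-1.79220784 -6.52295344  1.30703532] [-2.42183837  0.41575317  0.01841755]
side [(-163, 87.7, 479), (-148, 79.6, 304), (-133, 75.9, 308), (-118, 71.9, 334), (-103, 67.6, 321), (-88, 63.4, 337), (-73, 59.5, 327), (-58, 55.5, 342), (-43, 50.9, 349), (-28, 45.5, 490)]
```

View pics/l2.png

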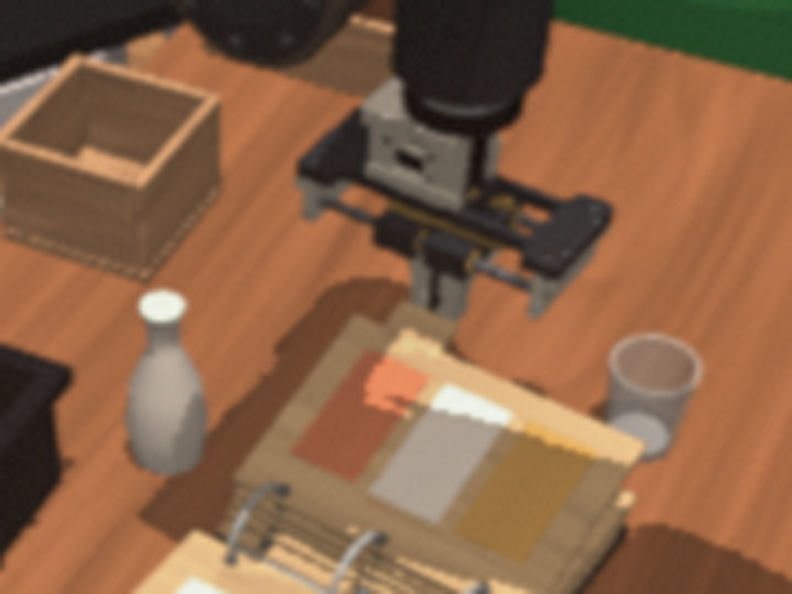

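The tilt is now about 15.5°, tracking the arc, and the next board still lies flat (its tab shows at crop (630,500)). I'll continue to about 45°.

Emit:
step_arm:
  commands:
    - [[-1.1,0,-4.1],0]
    - [[-1.2,0,-4.2],0]
    - [[-2.6,0,-8.2],0]
    - [[-3,0,-8.1],0]
    - [[-3.3,0,-7.9],0]
    - [[-3.7,0,-7.8],0]
    - [[-4,0,-7.6],0]
    - [[-4.3,0,-7.4],0]
    - [[-4.7,0,-7.2],0]
    - [[-5,0,-7],0]
    - [[-5.3,0,-6.8],0]
    - [[-5.6,0,-6.5],0]
    - [[-5.8,0,-6.3],0]
    - [[0,0,0],0]

```text
time_s: 15.45
tcp_pos: [0.5649, -0.1861, 0.1408]
eef_rot: [-180.0, 0.0, -98.1]
contact_force: [0.7, -5.2, 4.2]
gripper_width: 0.0
```

```bash
python3 look.py l3; python3 tilt.py l3
```

```text
15.45 [ 0.56488903 -0.18610296  0.14078593] [ 0.69382307 -5.23591588  4.23977826] [-1.64422623e+00  6.10888500e-02  1.45305709e-03]
side [(-163, 32.9, 25), (-148, 34.4, 32), (-118, 147.2, 29), (-103, 135.4, 48), (-88, 121.7, 78), (-73, 107.8, 128), (-58, 93.7, 172), (-43, 79.3, 242), (-28, 61.8, 505)]
```

View pics/l3.png

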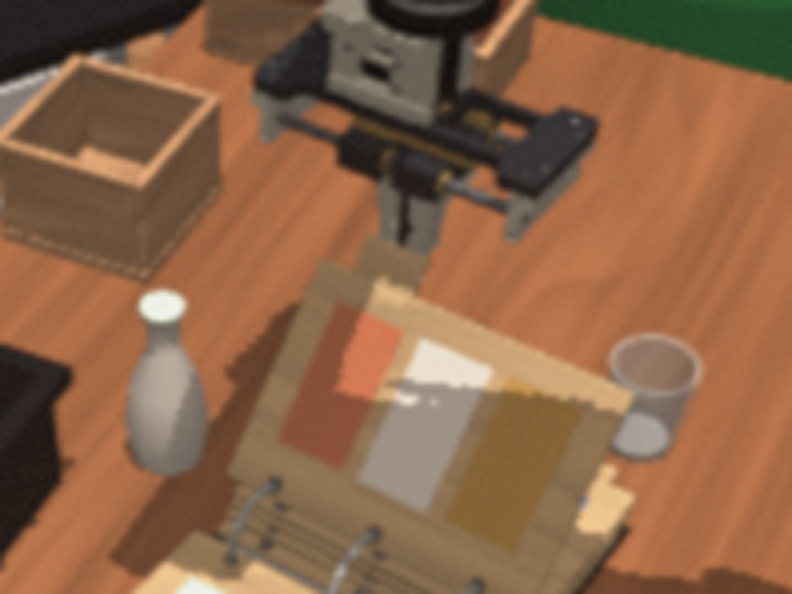

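Emit:
step_arm:
  commands:
    - [[-3,0,-2],0]
    - [[-5,0,-4],0]
    - [[-6.2,0,-5.2],0]
    - [[-6.5,0,-5],0]
    - [[-6.7,0,-4.8],0]
    - [[-6.9,0,-4.5],0]
    - [[-7.1,0,-4.2],0]
    - [[-7.3,0,-3.9],0]
    - [[-7.5,0,-3.6],0]
    - [[-7.7,0,-3.3],0]
    - [[0,0,0],0]

```text
time_s: 16.88
tcp_pos: [0.5738, -0.1228, 0.181]
eef_rot: [-180.0, 0.0, -98.1]
contact_force: [0.3, 0.0, -0.1]
gripper_width: 0.0003
```

```bash
python3 look.py l4; python3 tilt.py l4
```

```text
16.875 [ 0.5738178  -0.12277459  0.18097357] [ 0.30319875  0.02515909 -0.1176533 ] [-0.05942059  0.03805137  0.00226799]
side [(-163, 32.6, 40), (-148, 33.0, 31), (-133, 32.7, 30), (-118, 32.2, 24), (-103, 33.1, 23), (-28, 31.9, 114)]
```

View pics/l4.png

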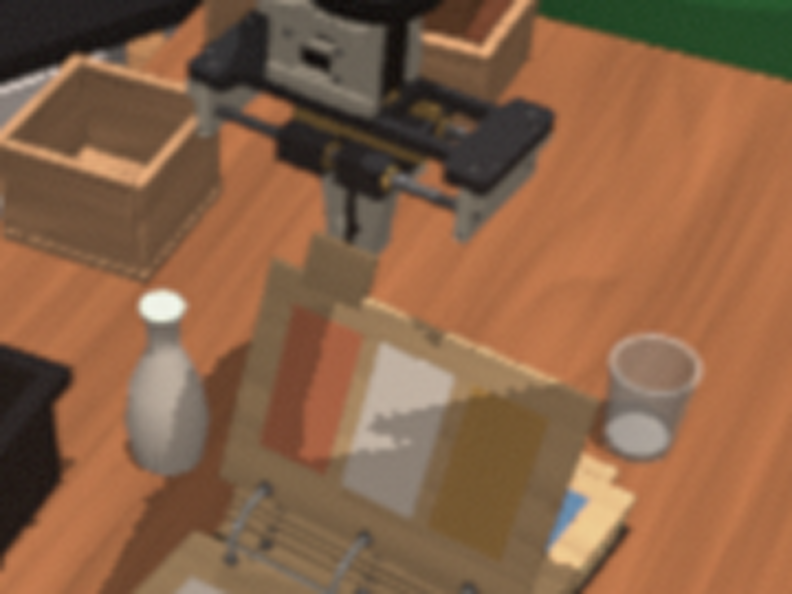

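The board is at about 68°, still leaning on the fingertips, with about 10 mm of overlap at the tab. I'll carry it slowly past upright.

Emit:
step_arm:
  commands:
    - [[-5,0,-2],0]
    - [[-8,0,-3],0]
    - [[-8,0,-2.6],0]
    - [[-8,0,-2.3],0]
    - [[-8.3,0,-1.9],0]
    - [[-8.3,0,-1.5],0]
    - [[-8.3,0,-1.1],0]
    - [[-8.3,0,-0.7],0]
    - [[-8.3,0,-0.3],0]
    - [[0,0,0],0]

```text
time_s: 18.18
tcp_pos: [0.5836, -0.053, 0.1961]
eef_rot: [180.0, 0.0, -98.1]
contact_force: [-0.7, -0.2, -0.4]
gripper_width: 0.0005
```

```bash
python3 look.py l5
```

```text
18.175 [ 0.58357677 -0.05301849  0.19611871] [-0.7200528  -0.16216691 -0.40582241] [ 0.01339426  0.07670796 -0.0369707 ]
```

View pics/l5.png

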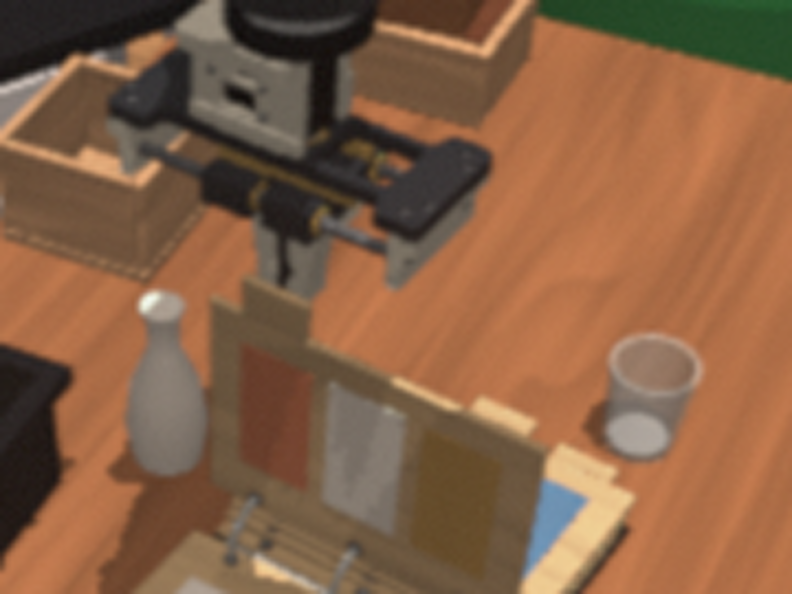

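It's nearly upright, and the next board is still flat (its tabs show at crop (505,415) and (585,465)). I'll keep pushing gently.

Emit:
step_arm:
  commands:
    - [[-4,0,0],0]
    - [[-6,0,0],0]
    - [[-6,0,0],0]
    - [[-6,0,0],0]
    - [[-6,0,0],0]
    - [[-4,0,0],0]
    - [[0,0,0],0]
    - [[0,0,0],0]

```text
time_s: 19.23
tcp_pos: [0.588, -0.022, 0.1962]
eef_rot: [-180.0, -0.0, -98.1]
contact_force: [0.4, 0.2, 0.4]
gripper_width: 0.0008
```

```bash
python3 look.py l6
```

```text
19.225 [ 0.58798041 -0.02199278  0.19616981] [0.4157993  0.18048345 0.402493  ] [ 0.03265113  0.10868373 -0.07140144]
```

View pics/l6.png

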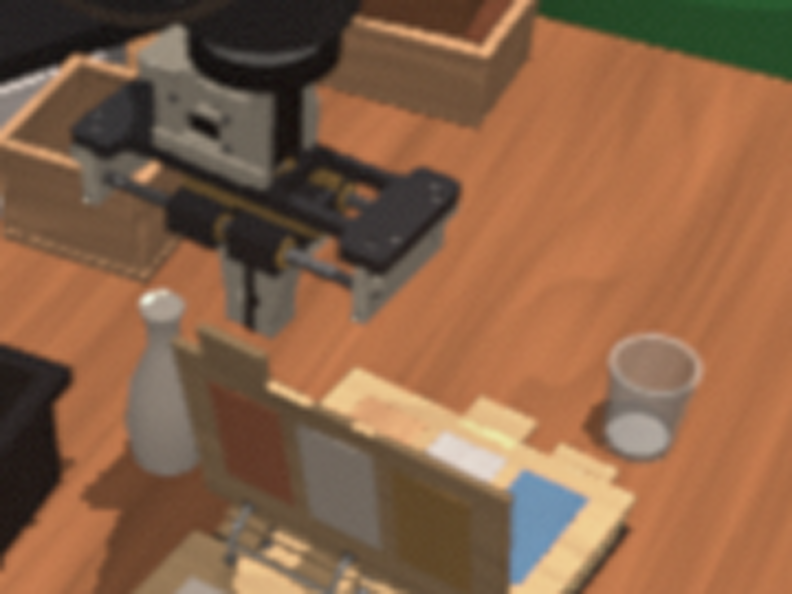

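The board is past upright and sinking to the left. I'll hold still and let it settle.

Emit:
step_arm:
  commands:
    - [[0,0,0],0]
    - [[0,0,0],0]
    - [[0,0,0],0]
    - [[0,0,0],0]
    - [[0,0,0],0]
    - [[0,0,0],0]

```text
time_s: 20.02
tcp_pos: [0.588, -0.022, 0.1962]
eef_rot: [-180.0, -0.0, -98.1]
contact_force: [0.1, -0.4, 0.4]
gripper_width: 0.0006
```

```bash
python3 look.py l7
```

```text
20.025 [ 0.58803068 -0.02198058  0.19615274] [ 0.14548488 -0.39678472  0.41371575] [ 0.0654461   0.07552748 -0.01629258]
```

View pics/l7.png

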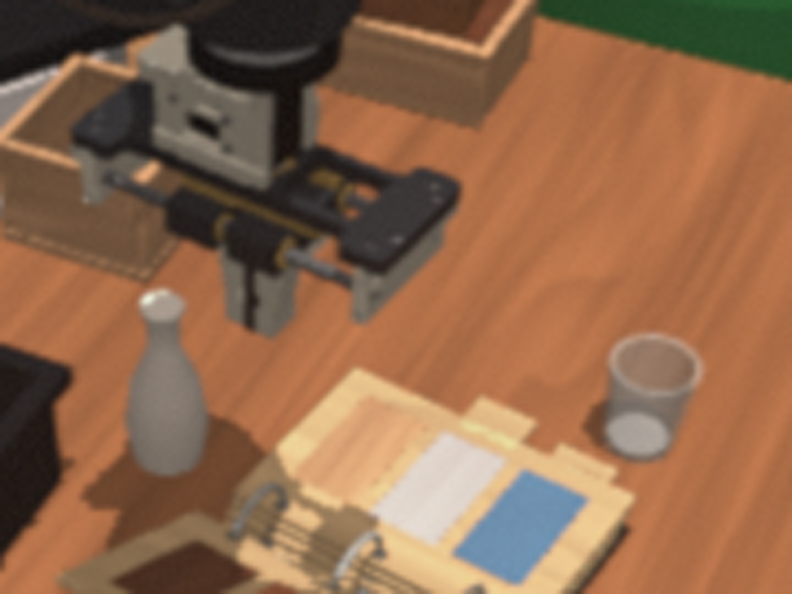

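Emit:
step_arm:
  commands:
    - [[0,0,-10],0]
    - [[0,0,-20],0]
    - [[0,0,-20],0]
    - [[0,0,-10],0]
    - [[0,0,0],0]
    - [[0,0,0],0]
    - [[0,0,0],0]
    - [[0,0,0],0]

```text
time_s: 21.08
tcp_pos: [0.5878, -0.022, 0.2557]
eef_rot: [180.0, -0.0, -98.1]
contact_force: [0.3, 0.0, 0.0]
gripper_width: 0.0003
```

Run:
```python
from plant import r, imaging
from fit import *
s=r.get_state();print(s["time_s"],s["tcp_pos"],s["contact_force"])
d={n:imaging.capture(n) for n in("scene","side")}
pickle.dump((s,d),open("f1.pkl","wb"))
s0,d0=pickle.load(open("c0.pkl","rb"))
for n in d:
    cv2.imwrite(f"pics/f1_{n}.png",d[n]["img"][:,:,::-1])
    print(n,fitbook([d[n]]))
    df=np.abs(d[n]["img"].astype(int)-d0[n]["img"]).max(-1)
    cv2.imwrite(f"pics/df_{n}.png",np.clip(df*3,0,255).astype(np.uint8))
    P=cloud(d[n]);an=np.radians(-8.2);R=np.array([[np.cos(an),-np.sin(an)],[np.sin(an),np.cos(an)]])
    q=(P[...,:2]-[.522,-.026])@R*1000;z=P[...,2]*1000
    for lab,rng in(("R",range(-160,-30,20)),("L",range(35,165,20))):
        print(lab,[(a,round(float(np.median(z[(abs(q[...,0])<95)&(q[...,1]>a)&(q[...,1]<a+15)&(z>20)&(z<60)])),1)) for a in rng])
```

```text
21.075 [ 0.58782357 -0.02200341  0.25565927] [0.31343265 0.02759742 0.03734337]
scene [(array([ 0.52381003, -0.02899009, -8.43749956]), np.float64(-91.23270303194379), 7609)]
R [(-160, 33.0), (-140, 33.1), (-120, 33.2), (-100, 32.9), (-80, 33.0), (-60, 32.5), (-40, 33.0)]
L [(35, 39.7), (55, 39.8), (75, 39.9), (95, 40.0), (115, 40.0), (135, 39.6), (155, 39.5)]
side [(array([ 0.5205002 , -0.02282935, -7.8845141 ]), np.float64(-89.70435356357791), 7101)]
R [(-160, 32.7), (-140, 32.7), (-120, 32.4), (-100, 32.6), (-80, 32.5), (-60, 32.4), (-40, 32.4)]
L [(35, 39.4), (55, 39.6), (75, 39.9), (95, 40.0), (115, 39.7), (135, 39.8), (155, 39.2)]
```

View pics/f1_side.png

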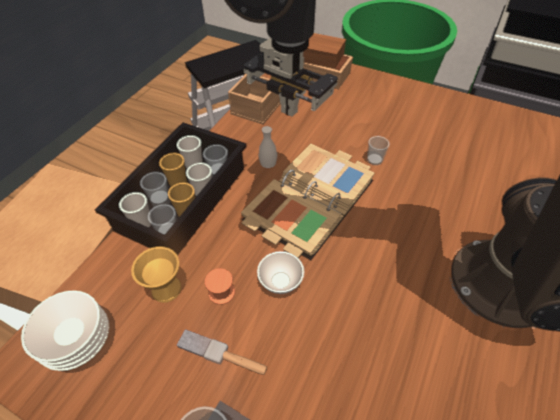

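View pics/df_side.png

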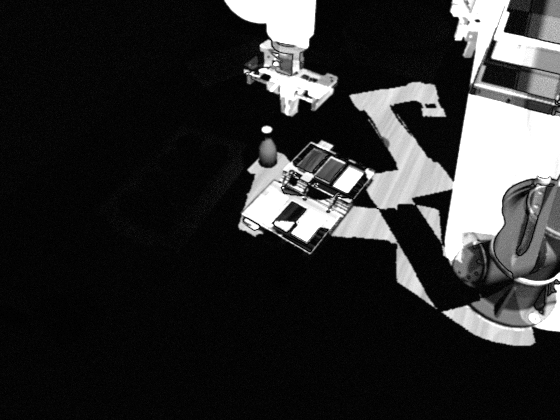

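View pics/f1_scene.png

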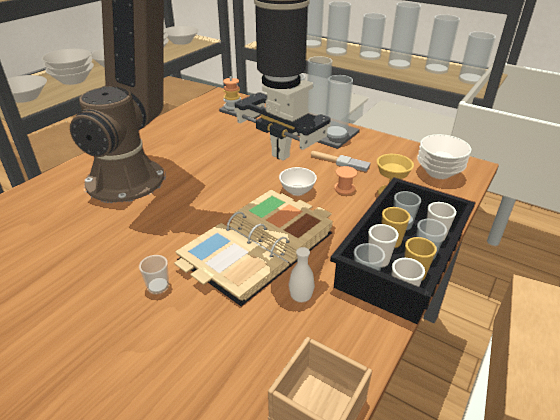

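```bash
python3 -c "
from plant import close_job;print(close_job())"
```

```text
the job is handed in; nothing more can be done
None
```

The top board now lies flat on the left-hand pile, and I handed the job in at about 21 s of the 38 s allowed. With shut fingertips, I pressed lightly on the end of its tab and followed the tab's arc up past upright. The board then sank to the left by its own weight. I did not pinch or fling it, and the hand was raised clear before I handed in.

**Last checks, both cameras:**
- **Boards:** the left pile's top is now at about 39.7 mm. The right pile's top dropped from about 39.7 to 32.7 mm and is level, so only one board moved and the next board is still lying flat.
- **Book:** its fitted position agrees with the start to within 1 mm, and its angle to within 0.35°, which is about as fine as the fit can tell.
- **Vase, bowls and other stock:** the side camera's before/after comparison shows only the arm, its shadow and the turned board changed, with no sign that anything else shifted. For the scene camera I only looked at the final picture by eye.
- **Forces:** the highest contact force I read was about 13 N while finding the tab. It was about 0 N at the end.

**What disagreed:**
- **Fingertip height:** the fingertips appeared about 26 mm higher than the reported TCP. My first approach therefore passed over the tab without touching it, and I corrected for this before pressing.
- **Book position:** the two cameras' fits of the book differed by about 6 mm, so I located the tab's end by touch.

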